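# Line up the rolling pin on the market stall

## Robot

A 6-joint arm with a two-finger parallel gripper is mounted at the origin on the work surface. World frame = base frame: x ahead of the robot, y to its left, z up, the work surface at z = 0. Lengths are in m, angles in rad, forces in N, time in s.
With the tool pointing down it reaches from about 0.3 to 0.95 m from the base axis. Payload 3.1 kg.
Tool frame: the origin (TCP) lies on the centre line of the jaws, within the pads' length; the fingertips stand 17 mm ahead of it and the grasp point (between the pads) lies 2 mm behind it; z points along the fingers, y is the direction in which the jaws open and shut (so a half turn about z gives the same grasp; the last joint's range is limited). The gripper opens to 85 mm and grips with 20 to 120 N. Pads are 22 mm wide; open, the fingers measure 114 mm over their backs; the gripper's body (76 mm by 85 mm) begins 54 mm behind the grasp point. The pads swing forward as they close: fully open they stand 13 mm farther back than shut.
Start: joints at [1.115, 0.308, 1.634, -0, 1.2, -0.07], TCP at [0.235, 0.579, 0.248] pointing down, gripper open.
Joint ranges: [-3.06, 3.06], [-0.79, 1.96], [0.05, 2.63], [-1.19, 4.34], [0.05, 2.64], [-2.94, 2.94]. Speed limits (rad/s): [2.79, 2.79, 3.14, 3.14, 3.14, 3.14].

## Interface

Orientations are given as a rotation vector (axis times angle).
In Python, from workcell import ctrl, eyes gives the robot as it stands.
- The arm moves only by the tool move_arm, never from a script. Its argument "targets" is a list of rows, each a list of 7 numbers: the turn, a rotation vector about the tool's x, y, z scaled (see below), then the shift along the tool's x, y, z scaled (see below), then the closure, from -1 (fully open) to 1 (shut). In form: [[rx, ry, rz, x, y, z, grip], ...]. A call has 1 to 8 rows; each row is the pose to reach, as a shift and turn from the pose commanded when the call began, along the tool's axes at that moment; what a row does not reach only later rows make up. The controller multiplies each number of a shift by 250 mm and each number of a turn by pi/4 rad. A row lasts 1/8 s, in which the tool goes at most 62.5 mm and 10.7 degrees, less where a joint would pass 70% of its speed; a pose out of reach is approached as far as the arm can. A call with a number of a shift or a turn outside -1 to 1 is refused whole. A call with a gripper value outside its range is refused whole. The fingers move at their own pace and stop on an object; "grip_force" is the grip in N (left out, the last holds). Time passes only in rows, so rows that repeat a pose let the fingers close. It gives the time, the measured TCP pose, the force and the opening at its end, in the units of the state.
- ctrl.sense(): the state, without advancing time (a new reading comes with each control period).
- eyes.get_image(name): name is "scene" or "top" or "wrist"; returns the picture (400x640x3 uint8, red, green, blue); there is no depth.
- eyes.camera_params(name): a dict with "fx", "fy", "cx", "cy" (pixels), "k1" (the pictures are not rectified: a ray, as slopes to the right and down, at radius r is drawn at 1 + k1 r^2 times it, then the intrinsics apply), "xyz" and "attitude" of the camera in the world. Camera axes: x right, y down, z forward; pixel columns grow to the right and rows downward; lengths in m; the calibration is good to about 2 mm. A picture is of the moment at which its call begins: read the wrist's pose just before it. camera_params takes no time and is no camera call; for the wrist camera it gives the pose at the moment of the call.
- ctrl.job_done(): hands the job in, once; it reports no verdict.
The state is a dict: "time": time; "joint_positions": joint angles; "qvel": joint speeds; "joint_torque": joint torques, N m; "tcp_pos": TCP position; "tcp_rot": TCP orientation; "ft_force": force on the tool from outside, world axes, zero at the start; "moment": the same for the moment, N m; "finger_gap": finger opening in m.
Only numpy, scipy, OpenCV 4.12 (cv2) and the standard library are available. Lean on these libraries where they do the work, as an engineer would, in place of code of your own. Each camera call takes 0.05 s, during which the arm holds its last target.

## Task

Set out the stall: with your fingertips on top of the wooden rolling pin, roll it along the felt board until it lies at rest squarely between the two brass posts, its handles pointing at them, then take the hand away. Only roll it: do not grip it, lift it, drag it without turning or push low against its sides, and do not let it bump the posts. Leave the other goods where they are.

Things in the scene. Friction and masses are not known exactly. Their poses are not given: they have to be found in the camera images.
- pin: Wooden rolling pin lying on the board, one solid piece of about 0.45 kg: barrel 64 mm in diameter, 180 mm long, a handle 25 mm thick and 53 mm long at each end. Origin at its centre on the axis, 46 mm above the table (its top is at 78 mm). y runs along the pin; x and z turn as it rolls (z up at the start). Pushed by its top it moves half as far as the fingertip; the felt brakes it and it stays where it is left.
- posts: Two small brass posts with ball tops fixed to the board, each 57 mm high with a round foot 36 mm in diameter; they do not move. The origin lies midway between them on the felt (14 mm above the table); the posts stand at y = +190 mm and y = -190 mm in this frame, x is the direction across, in which the pin rolls. The pin starts 60 to 130 mm away in x, on either side, nearly parallel.
- board: Flat display board covered in grey felt with a dark wood edge, fixed, 420 mm (its x) by 500 mm (its y) and 14 mm thick. Origin at the centre of its underside, on the table.
- bell: Brass hand bell standing on the board near its far edge, 52 mm wide, 84 mm high; origin under its centre. Leave alone.
- jar: Amber glass jar on the board near the edge towards the robot, 48 mm wide, 60 mm high; origin under its centre. Leave alone.
- casket: Small wooden box on the board near its far edge, 49 by 84 mm, 42 mm high; origin under its centre. Leave alone.
- mug: Blue mug on the table to the right of the board, 76 mm wide, 85 mm high; origin under its centre. Leave alone.
- tin: Steel can on the table to the left of the board, 72 mm wide, 100 mm high; origin under its centre. Leave alone.
- weight: Brass scale weight on the table to the left, 52 mm wide, 67 mm high; origin under its centre. Leave alone.

How it is judged:
By the outcome, as a careful person would: the job done as asked, in the order asked, and still so for the second after the job is handed in, with the robot touching nothing.
It also fails if it takes over 51 s, if anything falls off the work surface, if the arm or the gripper's body presses on something with over 40 N, if the wrist force passes 120 N, or if a joint passes its speed limit or range.

## Working session

There is one attempt and no reset: what is moved stays moved. The work goes in short steps, Python scripts to look and compute and a tool call to move; the robot and the scene stay as the last step left them, time stands still between calls to the robot, and variables do not carry over. Pictures are saved under pics/ and viewed, and the job is handed in when it is done.

Besides the shell and the picture viewer there is one more tool, called after "Emit:" as name(argument=value, ...) on one line, values as JSON. move_arm: Moves the arm, as the interface text tells. Shifts and turns lie within -1 to 1; 1 stands for 250 mm of shift or pi/4 rad of turn. Its arguments: {"type":"object","properties":{"targets":{"type":"array","items":{"type":"array","items":{"type":"number"}}},"grip_force":{"type":"number"}},"required":["targets"]}

```bash
mkdir -p pics; ls; python3 - <<'E'
from workcell import ctrl, eyes
import cv2
s=ctrl.sense()
for k in ('time','joint_positions','tcp_pos','tcp_rot','ft_force','finger_gap'): print(k,s[k])
for n in ('top','scene'):
    im=eyes.get_image(n); cv2.imwrite(f'pics/{n}0.png',im[:,:,::-1]); print(n,eyes.camera_params(n))
E
```

```text
pics
time 0.0
joint_positions [ 1.11529796e+00  3.09014966e-01  1.63520086e+00 -2.36184001e-05
  1.19968714e+00 -6.97042316e-02]
tcp_pos [0.23487132 0.5783404  0.24703401]
tcp_rot [-0.60212831 -3.08275836  0.00351293]
ft_force [-0.04518689 -0.18290866 -0.19964909]
finger_gap 0.08549603542097597
top {'fx': 471.2779983646008, 'fy': 471.2779983646008, 'cx': 315.5022961187426, 'cy': 204.774138304952, 'k1': -0.006591662202902861, 'xyz': array([0.4746165 , 0.01513751, 1.51823194]), 'attitude': array([-2.18330226,  2.18538921, -0.09758037])}
scene {'fx': 419.09413666970875, 'fy': 419.09413666970875, 'cx': 317.17452929033885, 'cy': 194.56819423938722, 'k1': -0.012765459896792378, 'xyz': array([ 1.34824764, -0.50491302,  0.87818528]), 'attitude': array([-2.08339303, -1.10407448,  0.51252873])}
```

View pics/top0.png

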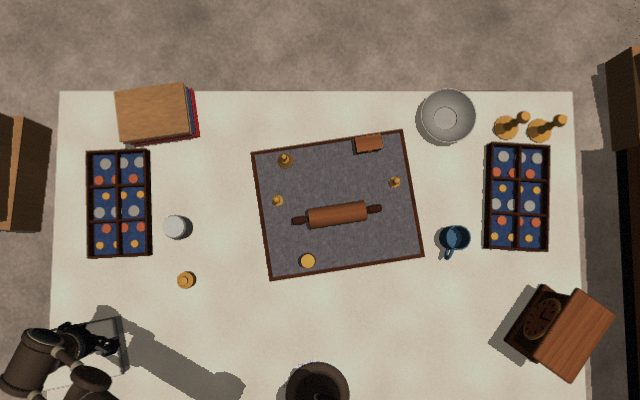

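View pics/scene0.png

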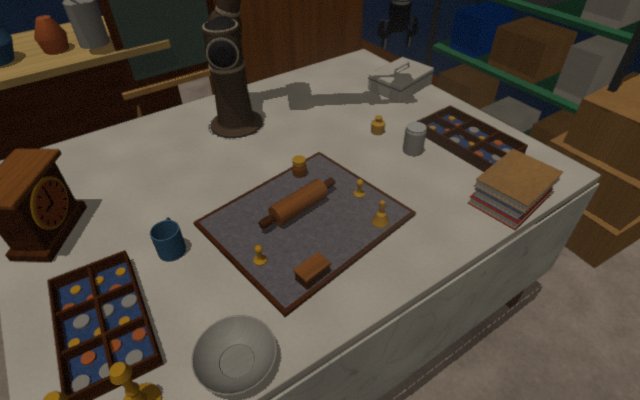

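```bash
python3 - <<'E'
import cv2
im=cv2.imread('pics/top0.png')
c=im[90:290,215:415]; cv2.imwrite('pics/topcrop.png',cv2.resize(c,None,fx=3,fy=3,interpolation=cv2.INTER_CUBIC))
E
```

```text
(no output)
```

View pics/topcrop.png

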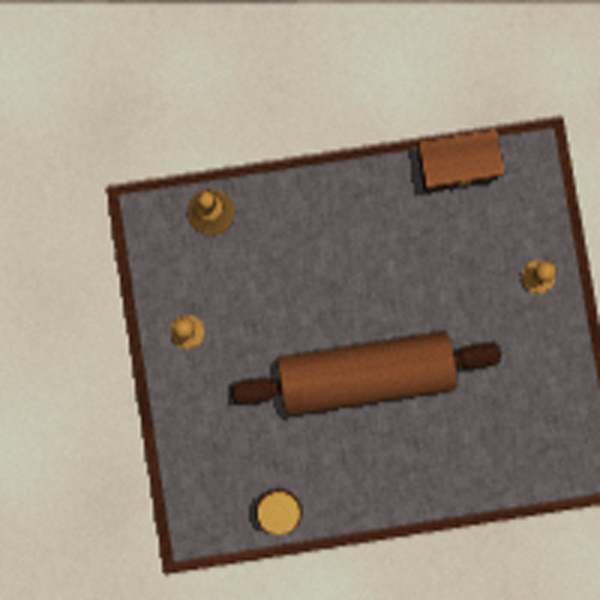

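```bash
cat > h.py <<'E'
import numpy as np, cv2
from scipy.spatial.transform import Rotation as R
from scipy.optimize import least_squares, minimize
def proj(P,c):
    p=(np.atleast_2d(P)-c['xyz'])@R.from_rotvec(c['attitude']).as_matrix()
    s=p[:,:2]/p[:,2:]; s=s*(1+c['k1']*(s**2).sum(1))[:,None]
    return s*[c['fx'],c['fy']]+[c['cx'],c['cy']]
def unproj(uv,z,c):
    d=(np.atleast_2d(uv)-[c['cx'],c['cy']])/[c['fx'],c['fy']]
    s=d.copy()
    for _ in range(5): s=d/(1+c['k1']*(s**2).sum(1))[:,None]
    r=np.c_[s,np.ones(len(s))]@R.from_rotvec(c['attitude']).as_matrix().T
    return c['xyz']+r*((z-c['xyz'][2])/r[:,2])[:,None]
def circ(r,n=48):
    t=np.linspace(0,2*np.pi,n,endpoint=False); return r*np.c_[np.cos(t),np.sin(t)]
def pinhulls(x,y,a,c):
    ax=np.array([-np.sin(a),np.cos(a),0]); u=np.array([np.cos(a),np.sin(a),0]); k=np.array([0,0,1.])
    o=np.array([x,y,.046]); out=[]
    for r,l0,l1 in((.032,-.09,.09),(.0125,.09,.143),(.0125,-.143,-.09)):
        q=circ(r); P=[o+ax*l+q[:,:1]*u+q[:,1:]*k for l in(l0,l1)]
        out.append(cv2.convexHull(proj(np.vstack(P),c).astype(np.float32))[:,0])
    return out
def raster(hulls,shape,S=8):
    m=np.zeros((shape[0],shape[1]),np.uint8)
    for h in hulls: cv2.fillConvexPoly(m,np.round((h)*16).astype(np.int32),255,cv2.LINE_AA,4)
    return m
def posthulls(x,y,c):
    q=circ(.018); out=[]
    P=np.vstack([np.c_[q+[x,y],np.full(len(q),z)] for z in(.014,.018)])
    return P
E
python3 - <<'E'
from h import *
from workcell import eyes
c=eyes.camera_params('top')
f=lambda u,v:(215+(u+.5)/3-.5,90+(v+.5)/3-.5)
for n,p,z in (('ballL',f(186,326),.063),('ballR',f(546,270),.063),('footL',f(189,333),.017),('footR',f(538,278),.017),
 ('hL',f(230,396),.046),('hR',f(501,351),.046),('b1',f(113,187),.014),('b2',f(562,118),.014),('b4',f(166,572),.014)):
    print(n,unproj([p],z,c)[0].round(4))
E
```

```text
ballL [0.6123 0.1228 0.063 ]
ballR [ 0.6706 -0.2506  0.063 ]
footL [0.6092 0.123  0.017 ]
footR [ 0.6682 -0.2503  0.017 ]
hL [0.5407 0.0779 0.046 ]
hR [ 0.5875 -0.2052  0.046 ]
b1 [0.7673 0.2058 0.014 ]
b2 [ 0.8432 -0.2795  0.014 ]
b4 [0.3568 0.1461 0.014 ]
```

```bash
cat >> h.py <<'E'
def plan(s,goal,yaw,cmd=None):
    """tool pointing down, tool y axis along ±(-sin yaw, cos yaw). print shift/turn in tool units"""
    T=R.from_rotvec(s['tcp_rot'])
    d=T.inv().apply(np.array(goal)-s['tcp_pos'])/.25
    best=None
    for sg in(1,-1):
        y=sg*np.array([-np.sin(yaw),np.cos(yaw),0]); z=np.array([0,0,-1.]); x=np.cross(y,z)
        r=(T.inv()*R.from_matrix(np.c_[x,y,z])).as_rotvec()/(np.pi/4)
        if best is None or np.linalg.norm(r)<np.linalg.norm(best): best=r
    print('turn',best.round(3),'shift',d.round(3))
E
python3 - <<'E'
from h import *
from workcell import eyes,ctrl
s=ctrl.sense(); print(R.from_rotvec(s['tcp_rot']).as_matrix().round(3))
plan(s,[.52,-.07,.25],.16)
c=eyes.camera_params('wrist'); T=R.from_rotvec(s['tcp_rot'])
print(T.inv().apply(c['xyz']-s['tcp_pos']), (T.inv()*R.from_rotvec(c['attitude'])).as_matrix().round(2),c['fx'])
E
```

```text
[[-0.927  0.376 -0.001]
 [ 0.376  0.927 -0.002]
 [ 0.    -0.002 -1.   ]]
turn [-0.002 -0.001 -0.695] shift [-2.033 -1.974 -0.008]
[ 0.06602681 -0.00076422 -0.12605601] [[ 0.   -0.96 -0.26]
 [ 1.    0.    0.  ]
 [-0.   -0.26  0.96]] 285.62141343643987
```

Emit:
move_arm(targets=[[0, 0, -0.2, -0.15, -0.15, 0, -1], [0, 0, -0.35, -0.32, -0.31, 0, -1], [0, 0, -0.5, -0.5, -0.49, 0, -1], [0, 0, -0.65, -0.68, -0.66, 0, -1], [0, 0, -0.695, -0.85, -0.83, 0, -1], [0, 0, -0.695, -1, -0.98, 0, -1]])

```text
time: 0.85
tcp_pos: [0.3748, 0.2558, 0.248]
tcp_rot: [0.251, -3.131, 0.001]
ft_force: [-0.1, -0.0, -0.0]
finger_gap: 0.0856
```

```bash
python3 - <<'E'
from h import *
from workcell import eyes,ctrl
s=ctrl.sense(); print(s['time'],s['tcp_pos'],s['joint_positions'].round(2),s['qvel'].round(2))
plan(s,[.52,-.07,.25],.16)
E
```

```text
0.85 [0.37483973 0.25583799 0.24799281] [ 0.5  -0.03  2.02 -0.    1.15 -1.23] [-0.91 -0.22  0.21  0.   -0.   -0.89]
turn [-0. -0.  0.] shift [-0.366 -1.379 -0.008]
```

Emit:
move_arm(targets=[[0, 0, 0, -0.06, -0.22, 0, -1], [0, 0, 0, -0.12, -0.44, 0, -1], [0, 0, 0, -0.18, -0.66, 0, -1], [0, 0, 0, -0.24, -0.85, 0, -1], [0, 0, 0, -0.28, -1, 0, -1], [0, 0, 0, -0.28, -1, 0, -1]])

```text
time: 1.6
tcp_pos: [0.4842, 0.0202, 0.248]
tcp_rot: [0.245, -3.132, 0.001]
ft_force: [0.5, -0.8, -0.3]
finger_gap: 0.085
```

```bash
python3 - <<'E'
from h import *
from workcell import eyes,ctrl
s=ctrl.sense(); print(s['time'],s['tcp_pos'],s['joint_positions'].round(2),s['qvel'].round(2))
plan(s,[.52,-.07,.25],.16)
E
```

```text
1.6 [0.48421334 0.02016304 0.24797337] [-0.05  0.03  1.96 -0.    1.15 -1.77] [ 0.05 -0.02  0.03  0.03  0.02  0.02]
turn [-0.    -0.    -0.005] shift [-0.085 -0.379 -0.008]
```

Emit:
move_arm(targets=[[0, 0, -0.005, -0.04, -0.19, 0, -1], [0, 0, -0.005, -0.085, -0.38, 0, -1], [0, 0, -0.005, -0.085, -0.38, 0, -1], [0, 0, -0.005, -0.085, -0.38, 0, -1], [0, 0, -0.005, -0.085, -0.38, 0, -1]])

```text
time: 2.22
tcp_pos: [0.519, -0.0665, 0.248]
tcp_rot: [0.26, -3.13, -0.001]
ft_force: [0.3, 1.0, 0.5]
finger_gap: 0.0855
```

```bash
python3 - <<'E'
from h import *
from workcell import eyes,ctrl
import pickle
s=ctrl.sense();c=eyes.camera_params('wrist'); im=eyes.get_image('wrist'); cv2.imwrite('pics/w1.png',im[:,:,::-1])
pickle.dump((s,c),open('w1.pkl','wb'))
print(s['tcp_pos'],s['qvel'].round(3),c)
E
```

```text
[ 0.51896074 -0.0665125   0.24795085] [ 0.001 -0.002 -0.002 -0.004 -0.004 -0.001] {'fx': 285.62141343643987, 'fy': 285.62141343643987, 'cx': 321.2623011291985, 'cy': 201.42968380506082, 'k1': -0.007839609792548066, 'xyz': array([ 0.45361525, -0.07855762,  0.37409574]), 'attitude': array([1.90899069, 2.25681805, 0.30336495])}
```

View pics/w1.png

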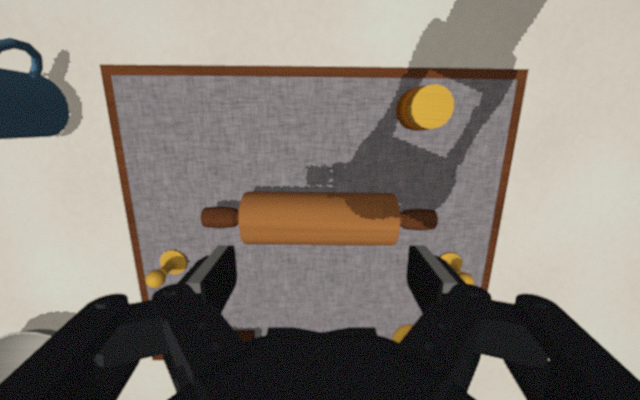

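```bash
cat >> h.py <<'E'
def pinmask(im):
    # im rgb ; brown wood saturated
    h=cv2.cvtColor(im,cv2.COLOR_RGB2HSV)
    return ((h[...,1]>95)&(h[...,2]>25)).astype(np.uint8)
def fitpin(views,p0):
    """views list of (rgb,cam). barrel+handles mask vs model; minimise soft mismatch"""
    tg=[]
    for im,c in views:
        m=pinmask(im); uv=np.vstack(pinhulls(*p0,c)); lo=uv.min(0)-12; hi=uv.max(0)+12
        roi=np.zeros_like(m); roi[int(lo[1]):int(hi[1]),int(lo[0]):int(hi[0])]=1
        # keep only near the model
        near=cv2.dilate(raster(pinhulls(*p0,c),m.shape),np.ones((17,17),np.uint8))>0
        tg.append((cv2.GaussianBlur((m*near*255).astype(np.float32),(0,0),1),near))
    def cost(p):
        s=0
        for (t,n),(im,c) in zip(tg,views):
            q=cv2.GaussianBlur(raster(pinhulls(p[0]/100,p[1]/100,p[2]/10,c),t.shape).astype(np.float32),(0,0),1)
            s+=((q-t)**2*n).sum()/255**2
        return s
    q0=np.array([p0[0]*100,p0[1]*100,p0[2]*10])
    r=minimize(cost,q0,method='Nelder-Mead',options=dict(initial_simplex=[q0,q0+[.6,0,0],q0+[0,.6,0],q0+[0,0,.3]],xatol=.005,fatol=.05))
    return np.array([r.x[0]/100,r.x[1]/100,r.x[2]/10]),r.fun
E
python3 - <<'E'
from h import *
from workcell import eyes
import pickle
s,cw=pickle.load(open('w1.pkl','rb')); w=cv2.imread('pics/w1.png')[:,:,::-1].copy()
ct=eyes.camera_params('top'); cs=eyes.camera_params('scene')
t=cv2.imread('pics/top0.png')[:,:,::-1].copy(); sc=cv2.imread('pics/scene0.png')[:,:,::-1].copy()
for n,v in (('w',[(w,cw)]),('t',[(t,ct)]),('s',[(sc,cs)])):
    p,f=fitpin(v,(.564,-.064,.164)); print(n,p.round(4),f)
    im=v[0][0][:,:,::-1].copy()
    for h in pinhulls(*p,v[0][1]): cv2.polylines(im,[np.round(h*16).astype(np.int32)],True,(0,255,0),1,cv2.LINE_AA,4)
    mk=pinmask(v[0][0])
    uv=proj([p[0],p[1],.046],v[0][1])[0].astype(int)
    cv2.imwrite(f'pics/o_{n}.png',np.hstack([cv2.resize(a[max(0,uv[1]-75):uv[1]+75,max(0,uv[0]-130):uv[0]+130],(390,225)) for a in(im,cv2.merge([mk*255]*3))]))
for n,uvL,uvR,z in(('foot',(451,262),(173,262),.018),('ball',(466,281),(155,278),.064)):
    P=unproj([uvL,uvR],z,cw); print(n,P.round(4).tolist(),np.linalg.norm(P[0]-P[1]))
for n,c,t2 in(('top',ct,'t'),):pass
a=[cv2.imread(f'pics/o_{n}.png') for n in 'wts']; cv2.imwrite('pics/o.png',cv2.resize(np.vstack(a),(693,600)))
E
```

```text
w [ 0.5624 -0.0617  0.1548] 499.50634765625
t [ 0.5636 -0.0633  0.1504] 67.86405181884766
s [ 0.5613 -0.0595  0.163 ] 90.4917221069336
foot [[0.6047, 0.1284, 0.018], [0.6679, -0.2484, 0.018]] 0.3820963621370466
ball [[0.6069, 0.1272, 0.064], [0.6655, -0.2475, 0.064]] 0.3792335053288529
```

View pics/o.png

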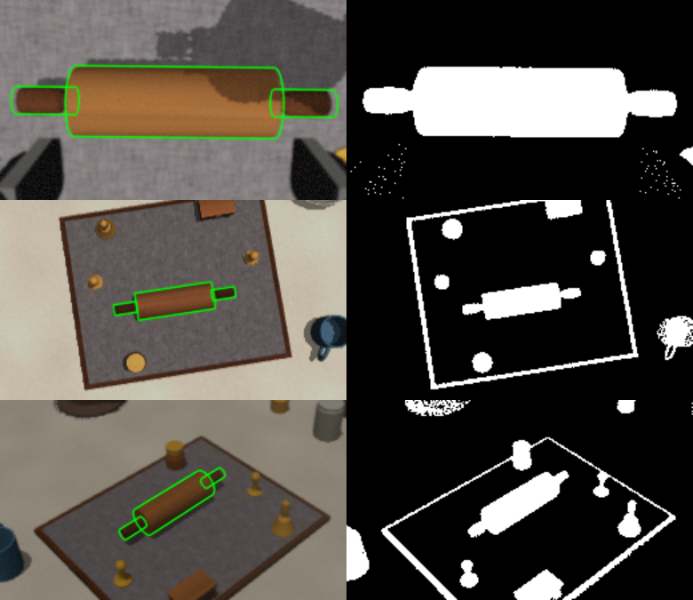

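```bash
python3 - <<'E'
from h import *
from workcell import eyes,ctrl
s=ctrl.sense(); print(s['time'],R.from_rotvec(s['tcp_rot']).as_matrix().round(3))
plan(s,[.5545,-.0629,.105],.155)
E
```

```text
2.275 [[-0.986 -0.165 -0.001]
 [-0.165  0.986  0.   ]
 [ 0.001  0.001 -1.   ]]
turn [ 0.001 -0.001  0.014] shift [-0.142 -0.009  0.572]
```

Emit:
move_arm(targets=[[0, 0, 0.014, -0.07, -0.005, 0.15, -1], [0, 0, 0.014, -0.142, -0.009, 0.35, -1], [0, 0, 0.014, -0.142, -0.009, 0.5, -1], [0, 0, 0.014, -0.142, -0.009, 0.572, -1], [0, 0, 0.014, -0.142, -0.009, 0.572, -1], [0, 0, 0.014, -0.142, -0.009, 0.572, -1]])

```text
time: 3.02
tcp_pos: [0.5565, -0.0645, 0.107]
tcp_rot: [-0.24, 3.129, -0.001]
ft_force: [-0.1, 0.3, 0.3]
finger_gap: 0.0856
```

```bash
python3 - <<'E'
from h import *
from workcell import eyes,ctrl
s=ctrl.sense();print(s['tcp_pos'],s['ft_force'])
im=eyes.get_image('wrist'); cv2.imwrite('pics/w2.png',im[:,:,::-1])
im=eyes.get_image('scene'); cv2.imwrite('pics/s2.png',cv2.resize(im[130:280,200:420,::-1],(660,450),interpolation=cv2.INTER_CUBIC))
E
```

```text
[ 0.55645323 -0.06454034  0.10703703] [-0.09507657  0.2636185   0.28502515]
```

View pics/w2.png

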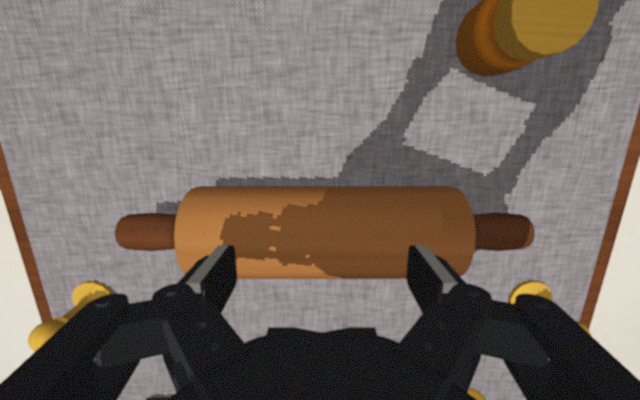

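View pics/s2.png

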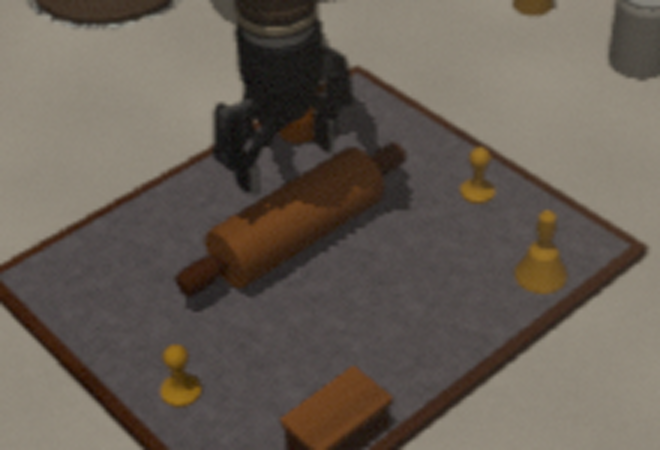

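```bash
python3 - <<'E'
from h import *
from workcell import eyes,ctrl
c=eyes.camera_params('scene')
s=ctrl.sense()
for z in(.09,.1,.107): print(unproj([(200+247/3,130+188/3),(200+324/3,130+150/3)],z,c).round(4).tolist())
plan(s,[.5545,-.0629,.095],.155)
T=R.from_rotvec(s['tcp_rot'])
for dz in (.004,.017):
  P=s['tcp_pos']+T.apply([[0,.0428+.007,dz],[0,-.0428-.007,dz],[.011,.0428,dz],[.011,-.0428,dz]]); print(proj(P,c).round(1).tolist(),proj(P,eyes.camera_params('wrist')).round(1).tolist())
E
```

```text
[[0.547, -0.103, 0.09], [0.5415, -0.0128, 0.09]]
[[0.5572, -0.1081, 0.1], [0.5517, -0.019, 0.1]]
[[0.5643, -0.1117, 0.107], [0.5589, -0.0234, 0.107]]
turn [-0.002  0.005 -0.003] shift [0.008 0.009 0.049]
[[308.5, 178.2], [281.7, 193.9], [304.2, 177.5], [281.2, 190.9]] [[422.1, 261.1], [223.5, 261.0], [410.1, 240.8], [235.7, 240.7]]
[[308.6, 181.6], [282.1, 197.4], [304.3, 181.0], [281.5, 194.4]] [[414.0, 250.1], [231.3, 249.9], [402.8, 231.2], [242.7, 231.0]]
```

Emit:
move_arm(targets=[[0, 0, 0, 0, 0, 0.03, -1], [0, 0, 0, 0, 0, 0.06, -1], [0, 0, 0, 0, 0, 0.08, -1], [0, 0, 0, 0, 0, 0.08, -1]])

```text
time: 3.62
tcp_pos: [0.5544, -0.0644, 0.0844]
tcp_rot: [0.24, -3.131, -0.001]
ft_force: [0.2, -0.2, 0.4]
finger_gap: 0.0855
```

Emit:
move_arm(targets=[[0, 0, 0, 0, 0, 0.008, -1], [0, 0, 0, 0, 0, 0.008, -1], [0, 0, 0, 0, 0, 0.008, -1]])

```text
time: 4.0
tcp_pos: [0.5553, -0.0645, 0.0834]
tcp_rot: [-0.24, 3.132, -0.0]
ft_force: [0.9, 0.3, 0.5]
finger_gap: 0.0855
```

Emit:
move_arm(targets=[[0, 0, 0, 0, 0, 0.008, -1], [0, 0, 0, 0, 0, 0.008, -1], [0, 0, 0, 0, 0, 0.008, -1]])

```text
time: 4.38
tcp_pos: [0.5557, -0.0645, 0.0818]
tcp_rot: [-0.24, 3.131, -0.0]
ft_force: [-0.5, 0.2, 3.6]
finger_gap: 0.0854
```

Emit:
move_arm(targets=[[0, 0, 0, 0, 0, 0.003, -1], [0, 0, 0, 0, 0, 0.003, -1]])

```text
time: 4.62
tcp_pos: [0.5564, -0.0645, 0.0817]
tcp_rot: [-0.24, 3.13, -0.0]
ft_force: [0.3, 0.6, 6.5]
finger_gap: 0.0855
```

Emit:
move_arm(targets=[[0, 0, 0.02, -0.016, 0, 0, -1], [0, 0, 0.04, -0.034, 0, 0, -1], [0, 0, 0.06, -0.052, 0, 0, -1], [0, 0, 0.08, -0.07, 0, 0, -1], [0, 0, 0.1, -0.088, 0, 0, -1], [0, 0, 0.12, -0.104, 0, 0, -1], [0, 0, 0.13, -0.112, 0, 0, -1], [0, 0, 0.13, -0.112, 0, 0, -1]])

```text
time: 5.62
tcp_pos: [0.5841, -0.0603, 0.0817]
tcp_rot: [-0.081, 3.138, -0.001]
ft_force: [-0.2, 1.1, 5.6]
finger_gap: 0.0853
```

```bash
cat >> h.py <<'E'
A=.158; MID=np.array([.6363,-.0601])
def look(name,p0):
    from workcell import eyes,ctrl
    s=ctrl.sense(); c=eyes.camera_params('wrist'); im=eyes.get_image('wrist')
    p,f=fitpin([(im,c)],p0)
    d=p[:2]-MID; u=np.array([np.cos(A),np.sin(A)]); ax=np.array([-np.sin(A),np.cos(A)])
    print('t',s['time'],'tcp',s['tcp_pos'].round(4),'F',s['ft_force'].round(1)); print('pin',p.round(4),f,'rel x,y mm, yaw',(d@u*1e3).round(1),(d@ax*1e3).round(1),(p[2]-A).round(3))
    o=im[:,:,::-1].copy()
    for h in pinhulls(*p,c): cv2.polylines(o,[np.round(h*16).astype(np.int32)],True,(0,255,0),1,cv2.LINE_AA,4)
    cv2.imwrite(f'pics/{name}.png',o); return s,c,im,p
E
python3 - <<'E'
from h import *
look('w3',(.5755,-.061,.06+.05))
E
```

```text
t 5.625 tcp [ 0.5841 -0.0603  0.0817] F [-0.2  1.1  5.6]
pin [ 0.5786 -0.0615  0.1594] 4214.77001953125 rel x,y mm, yaw -57.2 7.7 0.001
```

View pics/w3.png

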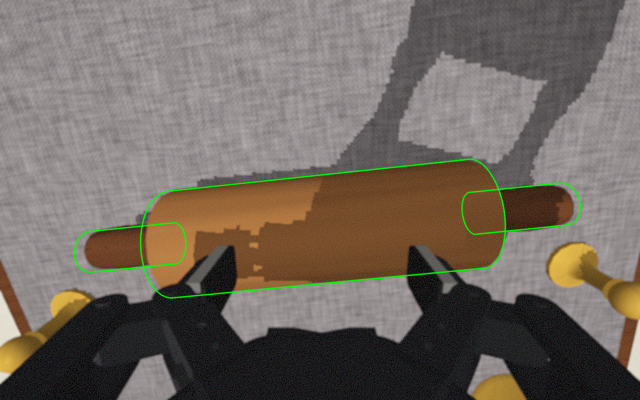

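Emit:
move_arm(targets=[[0, 0, 0, 0, 0, -0.06, -1], [0, 0, -0.06, 0.05, 0, -0.16, -1], [0, 0, -0.13, 0.1, 0, -0.28, -1], [0, 0, -0.13, 0.13, 0, -0.32, -1], [0, 0, -0.13, 0.13, 0, -0.32, -1], [0, 0, -0.13, 0.13, 0, -0.32, -1]])

```text
time: 6.42
tcp_pos: [0.5498, -0.0618, 0.1595]
tcp_rot: [0.239, -3.131, -0.001]
ft_force: [-0.1, 0.5, -0.5]
finger_gap: 0.0854
```

```bash
python3 - <<'E'
from h import *
s,c,im,p=look('w4',(.577,-.0605,.155))
u=np.array([np.cos(p[2]),np.sin(p[2])])
g=p[:2]-.009*u; plan(s,[g[0],g[1],.0817],p[2])
E
```

```text
t 6.425 tcp [ 0.5498 -0.0618  0.1595] F [-0.1  0.5 -0.5]
pin [ 0.5773 -0.0606  0.1597] 1592.5975341796875 rel x,y mm, yaw -58.4 8.8 0.002
turn [ 0.001 -0.002 -0.009] shift [-0.074 -0.012  0.311]
```

View pics/w4.png

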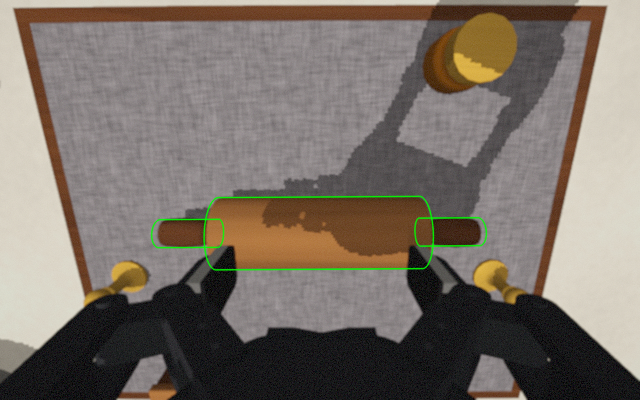

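Emit:
move_arm(targets=[[0, 0, -0.009, -0.04, -0.006, 0.08, -1], [0, 0, -0.009, -0.074, -0.012, 0.18, -1], [0, 0, -0.009, -0.074, -0.012, 0.26, -1], [0, 0, -0.009, -0.074, -0.012, 0.305, -1], [0, 0, -0.009, -0.074, -0.012, 0.315, -1], [0, 0, -0.009, -0.074, -0.012, 0.315, -1], [0, 0, -0.009, -0.074, -0.012, 0.315, -1]])

```text
time: 7.35
tcp_pos: [0.569, -0.0621, 0.0819]
tcp_rot: [-0.251, 3.131, -0.0]
ft_force: [-0.7, 0.3, 0.6]
finger_gap: 0.0853
```

Emit:
move_arm(targets=[[0, 0, 0, 0, 0, 0.012, -1], [0, 0, 0, 0, 0, 0.016, -1], [0, 0, 0, 0, 0, 0.016, -1]])

```text
time: 7.72
tcp_pos: [0.5726, -0.0616, 0.0816]
tcp_rot: [-0.25, 3.124, -0.0]
ft_force: [-1.2, 3.8, 13.4]
finger_gap: 0.0855
```

Emit:
move_arm(targets=[[0, 0, 0, -0.016, -0.006, 0, -1], [0, 0, 0, -0.034, -0.012, 0, -1], [0, 0, 0, -0.052, -0.018, 0, -1], [0, 0, 0, -0.07, -0.024, 0, -1], [0, 0, 0, -0.088, -0.03, 0, -1], [0, 0, 0, -0.1, -0.034, 0, -1], [0, 0, 0, -0.1, -0.034, 0, -1]])

```text
time: 8.6
tcp_pos: [0.5982, -0.0635, 0.0817]
tcp_rot: [-0.249, 3.125, 0.006]
ft_force: [-0.4, 10.5, 15.3]
finger_gap: 0.0855
```

Emit:
move_arm(targets=[[0, 0, 0, 0, 0, -0.06, -1], [0, 0, 0, 0.05, 0.015, -0.16, -1], [0, 0, 0, 0.1, 0.03, -0.28, -1], [0, 0, 0, 0.13, 0.034, -0.34, -1], [0, 0, 0, 0.13, 0.034, -0.34, -1], [0, 0, 0, 0.13, 0.034, -0.34, -1]])

```text
time: 9.35
tcp_pos: [0.5613, -0.0634, 0.1619]
tcp_rot: [0.251, -3.13, -0.0]
ft_force: [-0.7, -0.7, -0.2]
finger_gap: 0.0854
```

```bash
python3 - <<'E'
from h import *
s,c,im,p=look('w5',(.59,-.061,.158))
u=np.array([np.cos(p[2]),np.sin(p[2])])
g=p[:2]-.009*u; plan(s,[g[0],g[1],.0817],p[2])
E
```

```text
t 9.35 tcp [ 0.5613 -0.0634  0.1619] F [-0.7 -0.7 -0.2]
pin [ 0.5905 -0.0588  0.1543] 1707.513427734375 rel x,y mm, yaw -45.1 8.5 -0.004
turn [ 0.    -0.001  0.007] shift [-0.083 -0.001  0.321]
```

View pics/w5.png

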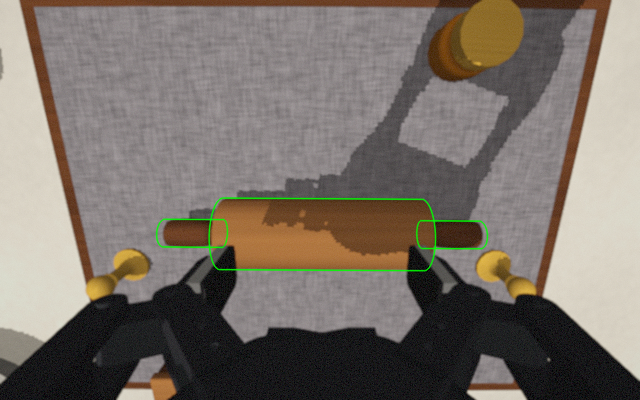

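Emit:
move_arm(targets=[[0, 0, 0.007, -0.04, 0, 0.09, -1], [0, 0, 0.007, -0.083, 0, 0.2, -1], [0, 0, 0.007, -0.083, 0, 0.28, -1], [0, 0, 0.007, -0.083, 0, 0.315, -1], [0, 0, 0.007, -0.083, 0, 0.325, -1], [0, 0, 0.007, -0.083, 0, 0.332, -1], [0, 0, 0.007, -0.083, 0, 0.332, -1], [0, 0, 0.007, -0.083, 0, 0.332, -1]])

```text
time: 10.4
tcp_pos: [0.5835, -0.0594, 0.0817]
tcp_rot: [-0.242, 3.129, 0.001]
ft_force: [-0.5, 2.4, 5.2]
finger_gap: 0.0852
```

Emit:
move_arm(targets=[[0, 0, 0, -0.016, 0, 0.004, -1], [0, 0, 0, -0.034, 0, 0.004, -1], [0, 0, 0, -0.052, 0, 0.004, -1], [0, 0, 0, -0.07, 0, 0.004, -1], [0, 0, 0, -0.088, 0, 0.004, -1], [0, 0, 0, -0.106, 0, 0.004, -1], [0, 0, 0, -0.118, 0, 0.004, -1], [0, 0, 0, -0.118, 0, 0.004, -1]])

```text
time: 11.4
tcp_pos: [0.6137, -0.0547, 0.0817]
tcp_rot: [-0.241, 3.127, 0.001]
ft_force: [-0.4, 3.5, 8.5]
finger_gap: 0.0853
```

Emit:
move_arm(targets=[[0, 0, 0, 0, 0, -0.06, -1], [0, 0, 0, 0.05, 0, -0.16, -1], [0, 0, 0, 0.1, 0, -0.28, -1], [0, 0, 0, 0.16, 0, -0.34, -1], [0, 0, 0, 0.16, 0, -0.34, -1], [0, 0, 0, 0.16, 0, -0.34, -1]])

```text
time: 12.15
tcp_pos: [0.5718, -0.0616, 0.1636]
tcp_rot: [-0.242, 3.132, -0.0]
ft_force: [-0.2, -0.0, 0.3]
finger_gap: 0.0853
```

```bash
python3 - <<'E'
from h import *
s,c,im,p=look('w6',(.606,-.057,.155))
u=np.array([np.cos(p[2]),np.sin(p[2])])
g=p[:2]-.009*u; plan(s,[g[0],g[1],.0817],p[2])
E
```

```text
t 12.15 tcp [ 0.5718 -0.0616  0.1636] F [-0.2 -0.   0.3]
pin [ 0.6048 -0.053   0.1513] 1827.3968505859375 rel x,y mm, yaw -30.0 11.9 -0.007
turn [-0.     0.     0.004] shift [-0.1    0.014  0.328]
```

View pics/w6.png

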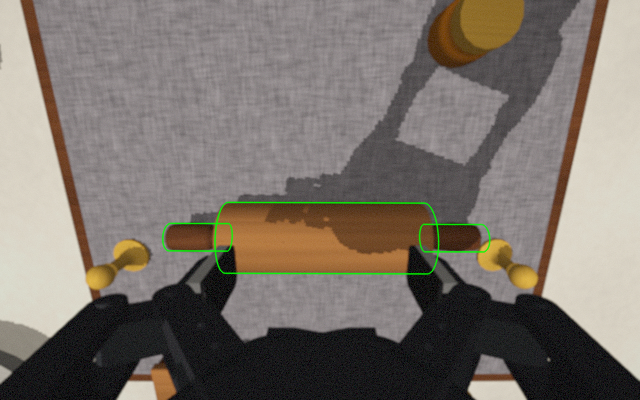

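```bash
python3 - <<'E'
s=open('h.py').read()
s=s.replace("return ((h[...,1]>95)&(h[...,2]>25)).astype(np.uint8)","return ((h[...,1]>95)&(h[...,2]>25)&(h[...,0]<16)).astype(np.uint8)")
s=s.replace("        tg.append((cv2","        h=cv2.cvtColor(im,cv2.COLOR_RGB2HSV); bad=((h[...,1]<95)&(h[...,2]<60))|((h[...,0]>=16)&(h[...,0]<40)&(h[...,1]>120)); near&=cv2.dilate(bad.astype(np.uint8),np.ones((7,7)))==0\n        tg.append((cv2")
open('h.py','w').write(s)
E
python3 - <<'E'
from h import *
from workcell import eyes,ctrl
s,c,im,p=look('w7',(.606,-.057,.155))
h=cv2.cvtColor(im,cv2.COLOR_RGB2HSV)
for q in((238,195),(238,490),(230,350),(255,320),(250,497)): print(q,h[q])
top=eyes.get_image('top'); sc=eyes.get_image('scene'); cv2.imwrite('pics/t7.png',top[:,:,::-1]); cv2.imwrite('pics/s7.png',sc[:,:,::-1])
for n,i in(('top',top),('scene',sc)):
  p2,f=fitpin([(i,eyes.camera_params(n))],p); print(n,p2.round(4),f)
# post overlay on wrist
o=im[:,:,::-1].copy()
A2=.158
for sg in(1,-1):
  b=MID+sg*.19*np.array([-np.sin(A2),np.cos(A2)])
  for z,r in((.014,.018),(.064,.007)):
    P=np.c_[circ(r)+b,np.full(48,z)]
    cv2.polylines(o,[np.round(proj(P,c)*16).astype(np.int32)],True,(0,255,0),1,cv2.LINE_AA,4)
cv2.imwrite('pics/w7p.png',cv2.resize(o[180:300,60:580],(780,180)))
m=pinmask(im); 
E
```

```text
t 12.2 tcp [ 0.5716 -0.0615  0.1632] F [ 0.2 -1.1 -0.4]
pin [ 0.6045 -0.0537  0.1513] 861.786865234375 rel x,y mm, yaw -30.4 11.3 -0.007
(238, 195) [ 14 180 109]
(238, 490) [  4  15 132]
(230, 350) [ 13 174 104]
(255, 320) [ 14 166 166]
(250, 497) [ 21 176 196]
top [ 0.5693 -0.062  -0.2107] 67.34795379638672
scene [ 0.6044 -0.0524  0.1916] 17.388818740844727
```

View pics/w7p.png

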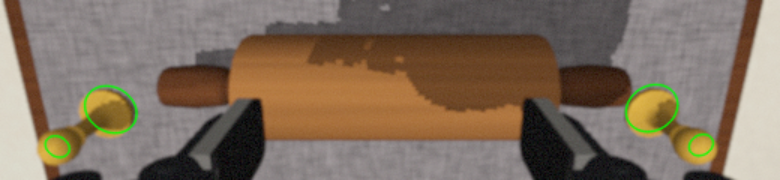

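View pics/w7.png

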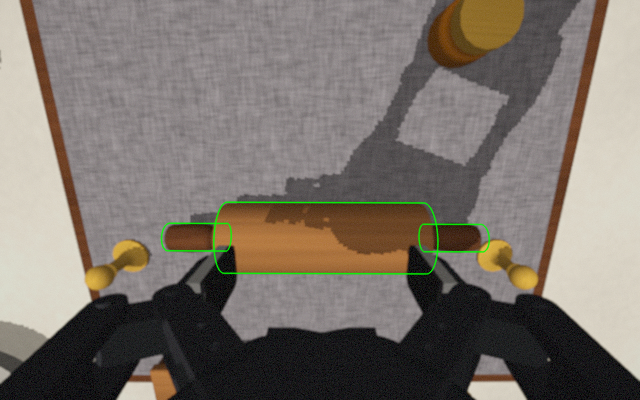

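Emit:
move_arm(targets=[[0, 0, 0.004, -0.05, 0, 0.09, -1], [0, 0, 0.004, -0.1, 0, 0.2, -1], [0, 0, 0.004, -0.1, 0, 0.28, -1], [0, 0, 0.004, -0.1, 0, 0.32, -1], [0, 0, 0.004, -0.1, 0, 0.332, -1], [0, 0, 0.004, -0.1, 0, 0.34, -1], [0, 0, 0.004, -0.1, 0, 0.34, -1], [0, 0, 0.004, -0.1, 0, 0.34, -1]])

```text
time: 13.35
tcp_pos: [0.5986, -0.0569, 0.0816]
tcp_rot: [-0.237, 3.128, 0.001]
ft_force: [0.1, 2.8, 7.9]
finger_gap: 0.0854
```

Emit:
move_arm(targets=[[0, 0, 0, -0.016, 0, 0, -1], [0, 0, 0, -0.034, 0, 0, -1], [0, 0, 0, -0.052, 0, 0, -1], [0, 0, 0, -0.07, 0, 0, -1], [0, 0, 0, -0.088, 0, 0, -1], [0, 0, 0, -0.106, 0, 0, -1], [0, 0, 0, -0.116, 0, 0, -1], [0, 0, 0, -0.116, 0, 0, -1]])

```text
time: 14.35
tcp_pos: [0.6274, -0.0525, 0.0817]
tcp_rot: [-0.237, 3.128, 0.001]
ft_force: [-0.0, 3.6, 8.3]
finger_gap: 0.0857
```

Emit:
move_arm(targets=[[0, 0, 0, 0, 0, -0.06, -1], [0, 0, 0, 0.05, 0, -0.16, -1], [0, 0, 0, 0.12, 0, -0.28, -1], [0, 0, 0, 0.2, 0, -0.42, -1], [0, 0, 0, 0.3, 0, -0.52, -1], [0, 0, 0, 0.32, 0, -0.52, -1], [0, 0, 0, 0.32, 0, -0.52, -1]])

```text
time: 15.22
tcp_pos: [0.5457, -0.0654, 0.2085]
tcp_rot: [0.237, -3.133, -0.0]
ft_force: [-0.5, -0.4, 0.1]
finger_gap: 0.0854
```

```bash
python3 - <<'E'
from h import *
from workcell import eyes
s,c,im,p=look('w8',(.619,-.052,.155))
u=np.array([np.cos(p[2]),np.sin(p[2])])
g=p[:2]-.008*u; plan(s,[g[0],g[1],.0817],p[2])
sc=eyes.get_image('scene'); p2,f=fitpin([(sc,eyes.camera_params('scene'))],p); print('scene',p2.round(4),f)
o=cv2.imread('pics/w8.png')
for sg in(1,-1):
  b=MID+sg*.19*np.array([-np.sin(A),np.cos(A)])
  for z,r in((.014,.018),(.064,.007)):
    cv2.polylines(o,[np.round(proj(np.c_[circ(r)+b,np.full(48,z)],c)*16).astype(np.int32)],True,(0,255,0),1,cv2.LINE_AA,4)
cv2.imwrite('pics/w8p.png',o)
E
```

```text
t 15.225 tcp [ 0.5457 -0.0654  0.2085] F [-0.5 -0.4  0.1]
pin [ 0.6188 -0.0502  0.1453] 570.3284912109375 rel x,y mm, yaw -15.7 12.5 -0.013
turn [ 0.    -0.     0.007] shift [-0.266  0.016  0.507]
scene [ 0.6305 -0.0529  0.084 ] 20.7515811920166
```

View pics/w8p.png

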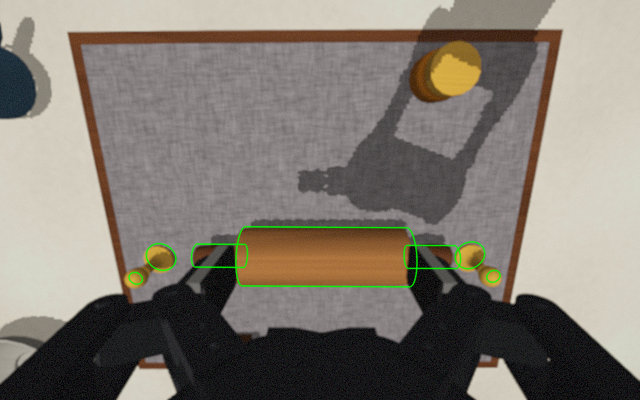

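Emit:
move_arm(targets=[[0, 0, 0.003, -0.12, 0, 0.15, -1], [0, 0, 0.003, -0.266, 0.01, 0.33, -1], [0, 0, 0.003, -0.266, 0.01, 0.44, -1], [0, 0, 0.003, -0.266, 0.01, 0.495, -1], [0, 0, 0.003, -0.266, 0.01, 0.508, -1], [0, 0, 0.003, -0.266, 0.01, 0.518, -1], [0, 0, 0.003, -0.266, 0.01, 0.518, -1], [0, 0, 0.003, -0.266, 0.01, 0.518, -1]])

```text
time: 16.32
tcp_pos: [0.6135, -0.0521, 0.0817]
tcp_rot: [-0.233, 3.128, 0.001]
ft_force: [-0.5, 3.3, 6.6]
finger_gap: 0.0855
```

Emit:
move_arm(targets=[[0, 0, 0, -0.016, 0, 0.002, -1], [0, 0, 0, -0.034, 0, 0.002, -1], [0, 0, 0, -0.052, 0, 0.002, -1], [0, 0, 0, -0.07, 0, 0.002, -1], [0, 0, 0, -0.088, 0, 0.002, -1], [0, 0, 0, -0.104, 0, 0.002, -1], [0, 0, 0, -0.112, 0, 0.002, -1], [0, 0, 0, -0.112, 0, 0.002, -1]])

```text
time: 17.32
tcp_pos: [0.6417, -0.0478, 0.0818]
tcp_rot: [-0.233, 3.128, 0.001]
ft_force: [-0.1, 4.3, 8.6]
finger_gap: 0.0855
```

Emit:
move_arm(targets=[[0, 0, 0, 0, 0, -0.06, -1], [0, 0, 0, 0.05, 0, -0.18, -1], [0, 0, 0, 0.2, 0, -0.38, -1], [0, 0, 0, 0.38, 0, -0.55, -1], [0, 0, 0, 0.6, 0, -0.65, -1], [0, 0, 0, 0.75, 0, -0.65, -1], [0, 0, 0, 0.75, 0, -0.65, -1], [0, 0, 0, 0.75, 0, -0.65, -1]])

```text
time: 18.32
tcp_pos: [0.4544, -0.0769, 0.242]
tcp_rot: [-0.233, 3.131, -0.001]
ft_force: [0.6, 0.3, -0.5]
finger_gap: 0.0853
```

```bash
cat > chk.py <<'E'
from h import *
from workcell import eyes
import sys
n=sys.argv[1]
s,c,im,p=look(n,(.634,-.05,.152))
o=cv2.imread(f'pics/{n}.png')
for sg in(1,-1):
  b=MID+sg*.19*np.array([-np.sin(A),np.cos(A)])
  for z,r in((.014,.018),(.064,.007)):
    cv2.polylines(o,[np.round(proj(np.c_[circ(r)+b,np.full(48,z)],c)*16).astype(np.int32)],True,(0,255,0),1,cv2.LINE_AA,4)
cv2.imwrite(f'pics/{n}p.png',o); cv2.imwrite(f'pics/{n}raw.png',im[:,:,::-1])
t=eyes.get_image('top'); cv2.imwrite(f'pics/{n}t.png',cv2.resize(t[90:290,215:415,::-1],None,fx=3,fy=3,interpolation=cv2.INTER_CUBIC))
p2,f=fitpin([(t,eyes.camera_params('top'))],p); print('top',p2.round(4),f)
sc=eyes.get_image('scene'); cv2.imwrite(f'pics/{n}s.png',cv2.resize(sc[130:300,190:430,::-1],None,fx=3,fy=3,interpolation=cv2.INTER_CUBIC))
p2,f=fitpin([(sc,eyes.camera_params('scene'))],p); print('scene',p2.round(4),f)
E
python3 chk.py w9
```

```text
t 18.325 tcp [ 0.4544 -0.0769  0.242 ] F [ 0.6  0.3 -0.5]
pin [ 0.6318 -0.0504  0.158 ] 134.35699462890625 rel x,y mm, yaw -2.9 10.3 -0.0
top [ 0.6308 -0.0481  0.158 ] 13.67000961303711
scene [ 0.6365 -0.0493  0.1439] 19.61299705505371
```

View pics/w9p.png

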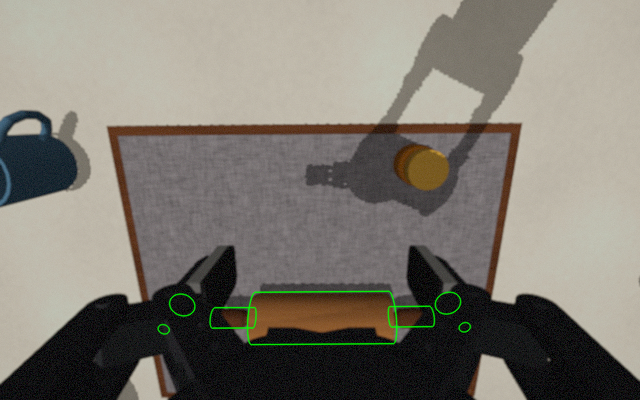

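View pics/w9t.png

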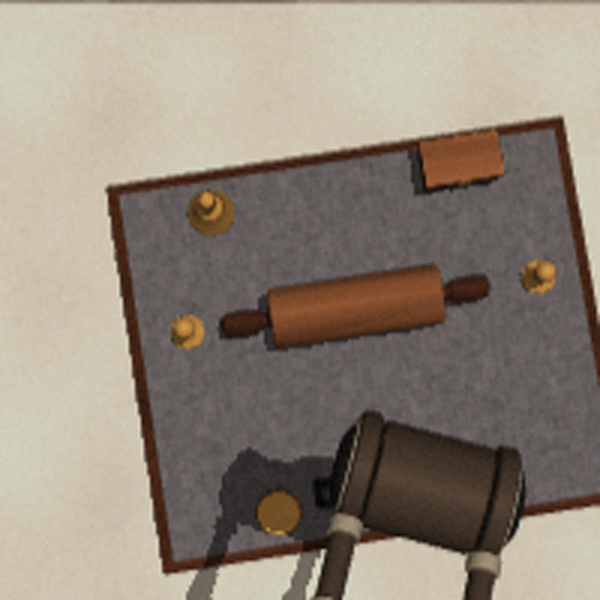

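View pics/w9s.png

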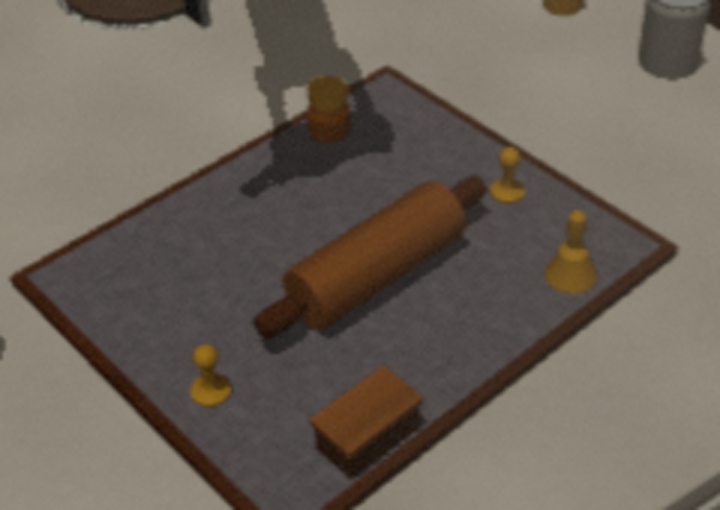

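Emit:
move_arm(targets=[[0, 0, 0, -0.2, 0, -0.02, -1], [0, 0, 0, -0.4, 0, -0.02, -1], [0, 0, 0, -0.52, 0, -0.02, -1], [0, 0, 0, -0.52, 0, -0.02, -1], [0, 0, 0, -0.52, 0, -0.02, -1], [0, 0, 0, -0.52, 0, -0.02, -1]])

```text
time: 19.23
tcp_pos: [0.5811, -0.0573, 0.2459]
tcp_rot: [0.234, -3.132, -0.0]
ft_force: [-0.6, 0.2, -0.7]
finger_gap: 0.0852
```

```bash
python3 chk.py w10; python3 - <<'E'
import cv2
a=cv2.imread('pics/w10p.png')[200:320,120:520]; b=cv2.imread('pics/w10raw.png')[200:320,120:520]
import numpy as np
cv2.imwrite('pics/w10z.png',cv2.resize(np.vstack([a,b]),(800,480),interpolation=cv2.INTER_CUBIC))
E
```

```text
t 19.225 tcp [ 0.5811 -0.0573  0.2459] F [-0.6  0.2 -0.7]
pin [ 0.6322 -0.0497  0.1603] 470.7158508300781 rel x,y mm, yaw -2.4 10.9 0.002
top [0.6    0.0242 0.0714] 104.23258209228516
scene [ 0.6351 -0.0499  0.1703] 17.86046028137207
```

View pics/w10z.png

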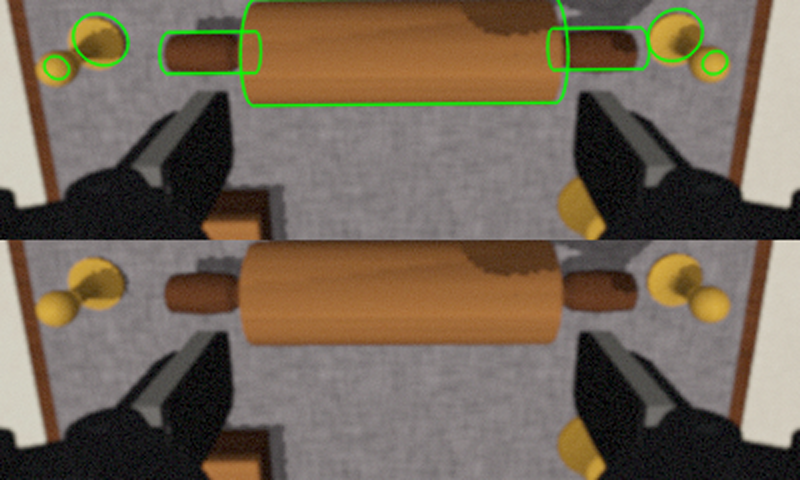

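```bash
python3 - <<'E'
from h import *
from workcell import ctrl
plan(ctrl.sense(),[.6295,-.0505,.0817],.158)
E
```

```text
turn [-0.     0.    -0.012] shift [-0.194 -0.001  0.659]
```

Emit:
move_arm(targets=[[0, 0, -0.012, -0.1, 0, 0.15, -1], [0, 0, -0.012, -0.194, 0, 0.36, -1], [0, 0, -0.012, -0.194, 0, 0.54, -1], [0, 0, -0.012, -0.194, 0, 0.63, -1], [0, 0, -0.012, -0.194, 0, 0.645, -1], [0, 0, -0.012, -0.194, 0, 0.65, -1], [0, 0, -0.012, -0.194, 0, 0.65, -1], [0, 0, -0.012, -0.194, 0, 0.65, -1]])

```text
time: 20.38
tcp_pos: [0.6312, -0.0502, 0.0854]
tcp_rot: [-0.248, 3.129, -0.001]
ft_force: [0.7, -0.2, -0.4]
finger_gap: 0.0857
```

Emit:
move_arm(targets=[[0, 0, 0, 0, 0, 0.012, -1], [0, 0, 0, 0, 0, 0.02, -1], [0, 0, 0, 0, 0, 0.02, -1], [0, 0, 0, 0, 0, 0.02, -1]])

```text
time: 20.88
tcp_pos: [0.6329, -0.0499, 0.0818]
tcp_rot: [-0.248, 3.126, -0.001]
ft_force: [-0.3, 1.1, 7.6]
finger_gap: 0.0854
```

Emit:
move_arm(targets=[[0, 0, 0, -0.006, 0, 0, -1], [0, 0, 0, -0.013, 0, 0, -1], [0, 0, 0, -0.02, 0, 0, -1], [0, 0, 0, -0.02, 0, 0, -1], [0, 0, 0, -0.02, 0, 0, -1]])

```text
time: 21.5
tcp_pos: [0.6378, -0.0491, 0.0818]
tcp_rot: [-0.248, 3.126, -0.001]
ft_force: [0.3, 0.2, 8.4]
finger_gap: 0.085
```

Emit:
move_arm(targets=[[0, 0, 0, -0.02, 0, -0.06, -1], [0, 0, 0, 0, 0, -0.18, -1], [0, 0, 0, 0.1, 0, -0.38, -1], [0, 0, 0, 0.2, 0, -0.56, -1], [0, 0, 0, 0.21, 0, -0.66, -1], [0, 0, 0, 0.21, 0, -0.66, -1], [0, 0, 0, 0.21, 0, -0.66, -1]])

```text
time: 22.38
tcp_pos: [0.5828, -0.0574, 0.2427]
tcp_rot: [0.249, -3.13, -0.001]
ft_force: [-0.3, 0.1, -0.2]
finger_gap: 0.0856
```

```bash
python3 chk.py w11; python3 - <<'E'
import cv2
a=cv2.imread('pics/w11p.png')[200:320,120:520]; b=cv2.imread('pics/w11raw.png')[200:320,120:520]
import numpy as np
cv2.imwrite('pics/w11z.png',cv2.resize(np.vstack([a,b]),(800,480),interpolation=cv2.INTER_CUBIC))
E
```

```text
t 22.375 tcp [ 0.5828 -0.0574  0.2427] F [-0.3  0.1 -0.2]
pin [ 0.6339 -0.0499  0.1514] 539.8764038085938 rel x,y mm, yaw -0.8 10.5 -0.007
top [ 0.5763 -0.0279  0.2031] 117.52851104736328
scene [ 0.636  -0.0451  0.1643] 18.076398849487305
```

View pics/w11z.png

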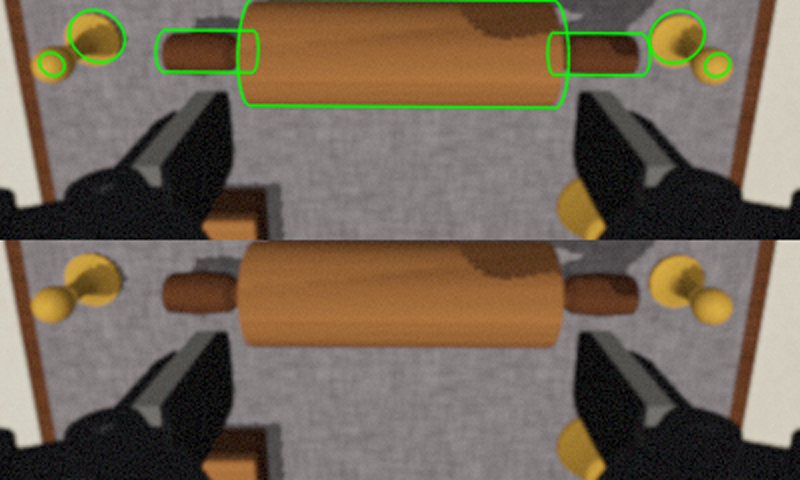

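Emit:
move_arm(targets=[[0, 0, 0, 0.2, 0, -0.05, -1], [0, 0, 0, 0.4, 0, -0.1, -1], [0, 0, 0, 0.6, 0, -0.1, -1], [0, 0, 0, 0.7, 0, -0.1, -1], [0, 0, 0, 0.7, 0, -0.1, -1], [0, 0, 0, 0.7, 0, -0.1, -1]])

```text
time: 23.28
tcp_pos: [0.4112, -0.0852, 0.2685]
tcp_rot: [-0.249, 3.131, 0.0]
ft_force: [0.2, -0.5, -0.6]
finger_gap: 0.0854
```

```bash
python3 chk.py w12
```

```text
t 23.275 tcp [ 0.4112 -0.0852  0.2685] F [ 0.2 -0.5 -0.6]
pin [ 0.6514 -0.0415  0.1607] 21.223670959472656 rel x,y mm, yaw 17.8 16.0 0.003
top [ 0.6325 -0.0468  0.1555] 16.06981086730957
scene [ 0.6382 -0.0498  0.1512] 20.45418357849121
```

View pics/w12t.png

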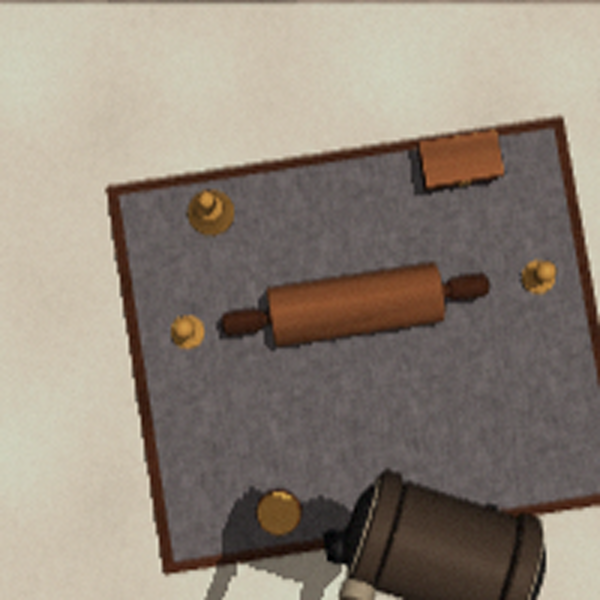

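```bash
python3 - <<'E'
from workcell import ctrl
print(ctrl.sense()['qvel'].round(3)); print(ctrl.job_done())
E
```

```text
[ 0.    -0.002  0.002  0.     0.002 -0.002]
the job is handed in; nothing more can be done
None
```

I rolled the pin about 73 mm to the line between the posts, but it sits about 10 mm closer to the left post than the right. I did this in five strokes and one small correcting stroke, pressing on top with the open fingertips at about 5–15 N. I then lifted the hand, drew it back, and handed in at about 23 s.

**Across (roll direction):** the last clear wrist view puts the pin 1–2 mm short of the post line. The top view suggests up to about 3 mm short.

**Angle:** the wrist view shows the pin parallel to the post line within about 0.5°. The top view suggests about 1°.

**Along its axis (not fixed):** the 10 mm offset was there at the start. Its handles clear the post feet by about 19 mm on the left and 39 mm on the right. I tried turning the hand during one stroke and pushing diagonally (about 10 N sideways) during another. Both times the fingers slipped on the wood and the pin did not shift, so I did not force it by dragging.

**Everything else:** the pin was not gripped, and the post feet stayed clear of it in every picture. In the top view the bell, jar and casket look unmoved; I made no separate check of the mug, tin and weight at the end.

**Disagreeing check:** the final automatic wrist fit read about 18 mm past the line. I discounted it because the gripper hid the pin in that view, and the top and scene views contradicted it.

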